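# Refill the doser's jar lane and hold its recessed reset button

## Task

The nutrient doser has tripped because its jar lane ran short: slide the two loose squat jars over the bench, one by one and upright without lifting or tipping them, into single file between the guide rails behind the jar already there, and push the row up until the jars touch one another and the first stands against the end stop. Then take the stylus out of its wooden stand, reach with it through the round hole in the controller's cover and press the recessed reset button fully down; finish there, still gripping the stylus and holding the button down (do not let go). Leave the plant pots, bottle and dish where they are.

Things in the scene. Friction and masses are not known exactly. Their poses are not given: they have to be found in the camera images.
- lane: Fixed jar lane. Origin: on the bench at the middle of the end stop's face; +y runs along the lane and out of its open mouth (roughly world +y), x across. Steel rails, 22 mm high, 6 mm thick, 66 mm apart inside, from y = 0 to 165 mm; the bench is the floor. Behind the stop stands the grey doser head, 110 mm wide, 115 mm high, its cap to 165 mm. Full row: jar centres at y = 30, 90, 150 mm.
- mouth (a point): Middle of the lane's mouth, on the bench, 200 mm from the stop. From 165 to 200 mm the rails flare outward by 30 degrees each, to 106 mm inner width.
- jar_first: Squat white round jar with grey lid, 60 mm in diameter, 65 mm high, about 0.14 kg, already standing between the rails, up to about 30 mm short of the stop; it may slide on when pushed by the next jar. Origin: centre of its underside, z up.
- jar_a: The same kind of jar (60 mm diameter, 65 mm high), standing loose on the bench in front of the lane's mouth, on the one side of the lane's line; jar_a and jar_b go in either order. Origin: centre of its underside, z up.
- jar_b: The same kind of jar, loose in front of the lane's mouth, on the other side of the lane's line. Origin: centre of its underside, z up.
- stand: Fixed wooden block, 50 x 50 mm and 62 mm high, with a vertical 12 mm hole in the middle of its top in which the stylus stands. Origin: centre of its underside.
- stylus: Stylus, 50 g, upright in the stand. Round light-wood handle, 22 mm in diameter, 50 mm high, its flat underside resting on the stand's top; below it a steel shaft, 8 mm in diameter with a round tip, hanging in the hole. Origin: on the axis at the handle's underside; z up along the handle.
- stylus_tip (a point): End of the stylus' steel shaft, on the axis, 55 mm below the handle's underside.
- controller: Fixed white controller box, 120 mm (x) x 140 mm (y), 65 mm high, with a flat cover; black window on the +x half of the cover, round hole on the -x half. Origin: centre of its underside.
- hole (a point): Centre of the round hole, 20 mm in diameter, at the top face of the cover (65 mm above the bench; cover 5 mm thick). The stylus goes in vertically.
- reset_top (a point): Centre of the reset button's top face: a flat plain-metal button, 22 mm in diameter, straight under the hole, 25 mm below the top of the cover when not pressed. It moves with the button.
- reset (a joint): How far the button is pressed, in m: 0 released, 0.006 fully down (hard stop). Spring: 2 N to start, 5 N fully down; it returns when let go.
- pot_a: Small square black plant pot with sprouts, 66 mm wide, about 85 mm high, to the +x side of the lane. Bystander: not to be disturbed.
- pot_b: The same kind of pot, on the -x side of the lane. Bystander: not to be disturbed.
- pot_c: The same kind of pot, near the stylus stand and the controller, on their far side. Bystander: not to be disturbed.
- tall_bottle: White bottle with a neck, 60 mm across, 130 mm high, beside the dish on the far side of the stand; not one of the jars. Bystander: not to be disturbed.
- dish: Flat clear round dish, 80 mm across, 18 mm high, on the far side of the controller. Bystander: not to be disturbed.
Not all that is in view belongs to the job. Leave any blue look-alike of the jar_a alone.

How it is judged:
By the outcome, as a careful person would: the job done as asked, in the order asked, and still so for the second after the job is handed in, while the arm keeps its last pose, push and grip.
It also fails if it takes over 67 s, if anything falls off the work surface, if the arm or the gripper's body presses on something with over 40 N, if the wrist force passes 120 N, or if a joint passes its speed limit or range.

## Robot

A 6-joint arm with a two-finger parallel gripper is mounted at the origin on the work surface. World frame = base frame: x ahead of the robot, y to its left, z up, the work surface at z = 0. Lengths are in m, angles in degrees, forces in N, time in s.
With the tool pointing down it reaches from about 0.35 to 0.925 m from the base axis. Payload 6.4 kg.
Tool frame: the origin (TCP) lies on the centre line of the jaws, within the pads' length; the fingertips stand 22 mm ahead of it and the grasp point (between the pads) lies 3 mm ahead of it; z points along the fingers, x is the direction in which the jaws open and shut, and the axes are right-handed (so a half turn about z gives the same grasp; the last joint's range is limited). The gripper opens to 94 mm and grips with 3 to 60 N. Pads are 16 mm wide; open, the fingers measure 119 mm over their backs; the gripper's body (75 mm by 177 mm) begins 78 mm behind the grasp point.
Start: joints at [-74.834, 14.043, 89.255, -0, 76.702, -9.975], TCP at [0.276, -0.588, 0.227] pointing down, gripper open.
Joint ranges: [-179.41, 179.41], [-58.25, 129.5], [7.25, 145.43], [-54.29, 234.29], [11.92, 165.04], [-157.13, 157.13]. Speed limits (degrees/s): [147.25, 147.25, 180, 180, 180, 180].

## Interface

Orientations are given as a 3x3 rotation matrix whose columns are the frame's x, y, z axes.
In Python, from bench import status, imaging, robot gives the robot as it stands. The module is installed in compiled form; this text tells all that it offers.
- The arm moves only by the shell command python3 -m creep 'ROWS' [FORCE]. ROWS is JSON, a list of rows, each an object with "dp": the shift along the tool's x, y, z in cm, a list of three; "angular": the turn, a rotation vector about the tool's x, y, z in rad, a list of three; "fingers": the closure in counts, from 0 (fully open) to 255 (shut). A call has 1 to 10 rows; each row is the pose to reach, as a shift and turn from the pose measured when the call began, along the tool's axes at that moment; what a row does not reach only later rows make up. A row lasts 1/12 s, in which the tool goes at most 41.7 mm and 7.16 degrees, less where a joint would pass 70% of its speed; a pose out of reach is approached as far as the arm can. A call with a gripper value outside its range is refused whole. The fingers move at their own pace and stop on an object; FORCE is the grip in N (left out, the last holds). Time passes only in rows, so rows that repeat a pose let the fingers close. It gives the time, the measured TCP pose, the force and the opening at its end, in the units of the state.
- status.get_state(): the state, without advancing time (a new reading comes with each control period).
- imaging.capture(name): name is "scene" or "top" or "wrist"; returns (picture, depth): 420x560x3 uint8, red, green, blue; 420x560 float32, m along the optical axis (not along the pixel's ray), 0 where there is no reading.
- imaging.camera_info(name): a dict with "camera_matrix" (3x3 intrinsics, pixels), "position" and "attitude" of the camera in the world. Camera axes: x right, y up, looking along -z (the intrinsics and any distortion apply to the point x, -y, -z); pixel columns grow to the right and rows downward; lengths in m; the calibration is good to about 2 mm. A picture is of the moment at which its call begins: read the wrist's pose just before it. camera_info takes no time and is no camera call; for the wrist camera it gives the pose at the moment of the call.
- robot.close_job(): hands the job in, once; it reports no verdict.
Trained networks look in the newest picture that a camera, given by its name, has taken for a name from the list of things; names that differ only in an ending like _2 or _b are one class to them, and where a whole thing is asked for, a point or a joint stands for the part that bears it (a point fixed in the world has none). Each returns a list of dicts, best first, with "p" (0 to 1); they miss things now and then, are a little off and sometimes report something else, mostly with a low value. They report only what shows in the picture. A call takes as long as a camera call. They do not tell look-alikes from the thing itself.
- imaging.outline_of(thing, camera): "region" (420x560 bool, what is visible of it).
- imaging.landmark_of(thing, camera): "location" ([x, y, z] in m, in the coordinates of the camera as it stood for that picture, good to about 4 mm: a listed point, or the origin of a listed thing).
The state is a dict: "t": time; "joints": joint angles; "joint_vel": joint speeds; "tau": joint torques, N m; "tool_pos": TCP position; "orientation": TCP orientation; "force": force on the tool from outside, world axes, zero at the start; "moment": the same for the moment, N m; "width": opening from 0.0 (shut) to 1.0 (fully open).
Only numpy, scipy, OpenCV 4.12 (cv2) and the standard library are available. Lean on these libraries where they do the work, as an engineer would, in place of code of your own. Each camera call takes 0.05 s, during which the arm holds its last target.

## Working session

There is one attempt and no reset: what is moved stays moved. The work goes in short steps, Python scripts to look and compute and a shell command to move; the robot and the scene stay as the last step left them, time stands still between calls to the robot, and variables do not carry over. Pictures are saved under pics/ and viewed, and the job is handed in when it is done.

```bash
mkdir -p pics; ls; cat > h.py <<'E'
import numpy as np, cv2
from bench import status, imaging, robot
def save(n,img): cv2.imwrite('pics/'+n,cv2.cvtColor(img,cv2.COLOR_RGB2BGR))
def toworld(cam,p,info=None):
    i=info or imaging.camera_info(cam); return np.array(i['attitude'])@np.array(p)+np.array(i['position'])
def deproj(cam,depth,info=None):
    i=info or imaging.camera_info(cam);K=np.array(i['camera_matrix'])
    v,u=np.mgrid[0:depth.shape[0],0:depth.shape[1]]
    x=(u-K[0,2])/K[0,0]*depth;y=(v-K[1,2])/K[1,1]*depth
    P=np.stack([x,-y,-depth],-1)
    return P@np.array(i['attitude']).T+np.array(i['position'])
E
python3 - <<'E'
from h import *
s=status.get_state()
print(s)
for c in ['scene','top']:
    im,d=imaging.capture(c); save(c+'0.png',im); print(imaging.camera_info(c))
    np.save(c+'0.npy',d)
    for n in ['lane','mouth','jar_a','stand','stylus','controller','hole','reset_top','pot_a','tall_bottle','dish']:
        print(c,n,[(round(r['p'],2),np.round(toworld(c,r['location']),4).tolist()) for r in imaging.landmark_of(n,c)])
E
```

```text
pics
{'t': 0.0, 'joints': array([-7.48363492e+01,  1.40833538e+01,  8.93228253e+01, -1.06019889e-03,
        7.67024818e+01, -9.97714678e+00]), 'joint_vel': array([-0.08763442,  0.00293285,  0.04436153, -0.03631628,  0.06418971,
        0.00182884]), 'tau': array([ 7.93831005e-04, -4.15826869e+01, -3.14603019e+01,  6.84741908e-02,
        3.31478147e-02, -1.40427874e-04]), 'tool_pos': array([ 0.27598332, -0.58789195,  0.22637344]), 'orientation': array([[ 4.24847516e-01, -9.05264782e-01, -5.13458889e-04],
       [-9.05262994e-01, -4.24847712e-01,  1.82574892e-03],
       [-1.87092803e-03, -3.10849562e-04, -9.99998201e-01]]), 'force': array([-0.42410172,  0.01373866, -0.21074474]), 'moment': array([-0.00684306, -0.02357229, -0.01332344]), 'width': 1.0000609274228969}
{'camera_matrix': array([[481.16998174,   0.        , 275.8256055 ],
       [  0.        , 481.16998174, 210.43212195],
       [  0.        ,   0.        ,   1.        ]]), 'position': array([ 1.0515756 , -0.24589739,  0.93905512]), 'attitude': array([[ 0.5051404 , -0.72497201,  0.46824007],
       [ 0.86285777,  0.413179
[... 1318 characters left out ...]
393])]
top jar_a [(0.9, [0.4425, -0.0332, 0.0002]), (0.69, [0.5553, -0.054, -0.0011]), (0.67, [0.6288, 0.0913, 0.0023]), (0.58, [0.5404, 0.0745, 0.0039]), (0.55, [0.663, -0.0474, 0.0008])]
top stand [(0.63, [0.4706, 0.2091, 0.001])]
top stylus [(0.56, [0.4767, 0.2149, 0.0614])]
top controller [(0.58, [0.5441, 0.3994, 0.0022])]
top hole [(0.73, [0.5178, 0.4019, 0.0686]), (0.36, [0.4717, 0.2152, 0.0609])]
top reset_top [(0.45, [0.5213, 0.4058, 0.0391])]
top pot_a [(0.76, [0.6819, 0.2102, -0.0013]), (0.55, [0.4437, -0.2808, -0.0003])]
top tall_bottle [(0.59, [0.5402, 0.4007, -0.0004]), (0.55, [0.712, 0.3033, 0.0015]), (0.42, [0.6842, -0.2696, 0.0021])]
top dish [(0.8, [0.7002, 0.3743, 0.0034])]
```

View pics/scene0.png

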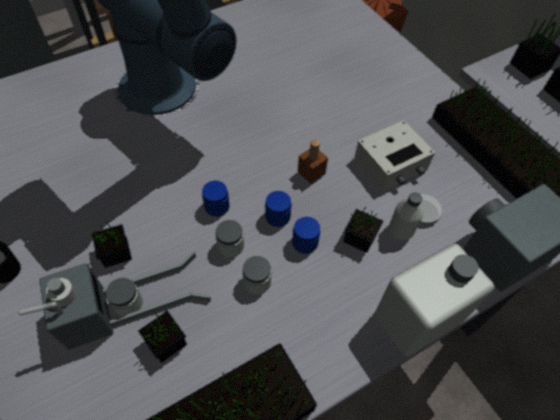

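View pics/top0.png

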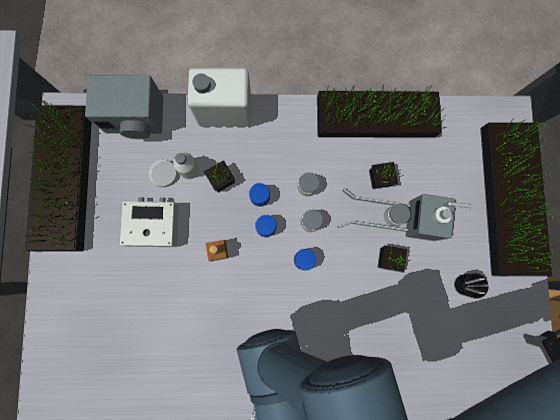

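The views show white jars with grey lids at top-view pixels (312,220) and (309,183), a third in the lane at (399,215), and blue look-alikes at (305,259), (266,225) and (260,195). The stand is at (216,250) and the controller hole at (146,232). Next I'll refine these with depth.

```bash
python3 - <<'E'
from h import *
from scipy.optimize import least_squares
for c in ['scene','top']:
    d=np.load(c+'0.npy'); P=deproj(c,d); ok=d>0
    # bench bias
    m=ok&(P[...,0]>0.55)&(P[...,0]<0.65)&(P[...,1]>0.14)&(P[...,1]<0.2)
    print(c,'bench z',np.median(P[m][:,2]),P[m][:,2].std())
    for n,(x,y) in dict(wa=(.556,-.054),wb=(.658,-.045),first=(.583,-.275),b1=(.443,-.034),b2=(.54,.075),b3=(.63,.092)).items():
        m=ok&(np.hypot(P[...,0]-x,P[...,1]-y)<0.045)&(abs(P[...,2]-.065)<.006)
        Q=P[m]; 
        if len(Q)<10: print(n,len(Q)); continue
        (cx,cy),r=cv2.minEnclosingCircle(Q[:,:2].astype(np.float32))
        print(c,n,len(Q),Q.mean(0).round(4),(round(cx,4),round(cy,4),round(r,4)))
    m=ok&(P[...,2]>.014)&(P[...,2]<.030)&(P[...,0]>.5)&(P[...,0]<.68)&(P[...,1]>-.33)&(P[...,1]<-.12)
    Q=P[m]; Q=Q[np.argsort(Q[:,1])]
    print(len(Q)); 
    for q in Q[::max(1,len(Q)//50)]: print(q.round(4).tolist(),end=' ')
    print()
E
```

```text
scene bench z -0.00057930881193069 0.0026144028312124258
scene wa 509 [ 0.5561 -0.0545  0.0639] (0.5547, -0.0546, 0.0292)
scene wb 571 [ 0.6615 -0.0462  0.0639] (0.6601, -0.046, 0.0297)
scene first 515 [ 0.5743 -0.2959  0.0634] (0.572, -0.2987, 0.0286)
scene b1 430 [ 0.4463 -0.0339  0.0638] (0.4455, -0.0332, 0.0292)
scene b2 447 [0.5414 0.0754 0.064 ] (0.5403, 0.0762, 0.0291)
scene b3 493 [0.6313 0.0935 0.0642] (0.6306, 0.0945, 0.0297)
776
[0.5981, -0.33, 0.0173] [0.5838, -0.3265, 0.0188] [0.6051, -0.3226, 0.0237] [0.6033, -0.3187, 0.02] [0.6058, -0.3152, 0.0211] [0.6041, -0.3113, 0.0176] [0.6076, -0.3077, 0.0206] [0.6098, -0.3036, 0.015] [0.6086, -0.3002, 0.0186] [0.5989, -0.2963, 0.0191] [0.5993, -0.2927, 0.0259] [0.5978, -0.2886, 0.023] [0.6132, -0.2848, 0.02] [0.6134, -0.2815, 0.0161] [0.5886, -0.278, 0.0166] [0.5856, -0.2745, 0.0269] [0.541, -0.2714, 0.0211] [0.6122, -0.2687, 0.0239] [0.6102, -0.2645, 0.0199] [0.615, -0.261, 0.0152] [0.6166, -0.2575, 0.0144] [0.5396, -0.2537, 0.0191] [0.6116, -0.2499, 0.0205] [0.6135, -0.2464, 0.0203] [0.6177, -0.2428, 0.0143] [0.5453, -0.2393, 
[... 1792 characters left out ...]
0.0237] [0.5442, -0.2389, 0.0207] [0.5382, -0.2382, 0.0225] [0.6679, -0.2371, 0.0224] [0.5411, -0.2355, 0.0224] [0.6144, -0.2322, 0.0224] [0.5415, -0.2276, 0.0189] [0.6167, -0.2226, 0.0263] [0.5471, -0.2186, 0.0209] [0.6208, -0.2155, 0.0194] [0.6148, -0.2122, 0.0201] [0.5442, -0.2066, 0.0218] [0.617, -0.2026, 0.0242] [0.5499, -0.198, 0.0221] [0.55, -0.1952, 0.0216] [0.6232, -0.1914, 0.0227] [0.5469, -0.1859, 0.0239] [0.5468, -0.1828, 0.0247] [0.6226, -0.179, 0.0261] [0.5477, -0.1759, 0.0161] [0.6275, -0.1725, 0.0149] [0.55, -0.1689, 0.0224] [0.5464, -0.1646, 0.0288] [0.55, -0.1601, 0.0226] [0.6444, -0.1572, 0.0204] [0.6475, -0.1546, 0.0194] [0.5438, -0.1506, 0.0265] [0.5413, -0.1426, 0.0221]
```

```bash
cat >> h.py <<'E'
from scipy.spatial.transform import Rotation as Ro
from scipy.optimize import minimize
def Rdown(yaw):
    c,s=np.cos(np.radians(yaw)),np.sin(np.radians(yaw))
    return np.array([[c,s,0],[s,-c,0],[0,0,-1.]])
def rel(p,yaw,quiet=False):
    s=status.get_state();R0=s['orientation']
    dp=R0.T@(np.array(p)-s['tool_pos'])*100
    a=Ro.from_matrix(R0.T@Rdown(yaw)).as_rotvec()
    print('dp cm',dp.round(2).tolist(),'ang',a.round(4).tolist(),'|',s['tool_pos'].round(4).tolist(),'w',round(s['width'],3),'F',s['force'].round(1).tolist(),'t',round(s['t'],2))
def fitlane(Q,x0=(.566,-.338,8)):
    # straight rails: top surface band |x| in 33..39 ; robust
    def f(v):
        th=np.radians(v[1]); d=Q[:,:2]-np.array([.583,-.2])
        ly=d@[np.sin(th),np.cos(th)]; lx=d@[np.cos(th),-np.sin(th)]-v[0]
        return np.minimum(abs(abs(lx)-.036),.008).mean()*1000
    best=min((minimize(f,[a,b],method='Nelder-Mead') for a in (-.006,0,.006) for b in (5,8,11)),key=lambda r:r.fun)
    return best.x,best.fun
E
python3 - <<'E'
from h import *
for c in ['scene','top']:
    d=np.load(c+'0.npy'); P=deproj(c,d); ok=d>0
    m=ok&(P[...,2]>.016)&(P[...,2]<.027)&(P[...,0]>.5)&(P[...,0]<.65)&(P[...,1]>-.31)&(P[...,1]<-.18)
    print(c,fitlane(P[m]))
rel([.585,-.13,.28],-8)
E
```

```text
scene (array([3.70524458e-03, 8.96887755e+00]), np.float64(2.449679994714356))
top (array([3.42860710e-04, 8.57455323e+00]), np.float64(2.332859971576433))
dp cm [-28.38, -47.43, -5.25] ang [-0.0, -0.0, -0.9924] | [0.2762, -0.5884, 0.2275] w 0.999 F [-0.4, 0.4, 0.6] t 1.2
```

```bash
R='x'; python3 -m creep '[{"dp":[-28.4,-47.4,-5.2],"angular":[0,0,-1.0],"fingers":0},{"dp":[-28.4,-47.4,-5.2],"angular":[0,0,-1.0],"fingers":0},{"dp":[-28.4,-47.4,-5.2],"angular":[0,0,-1.0],"fingers":0},{"dp":[-28.4,-47.4,-5.2],"angular":[0,0,-1.0],"fingers":0},{"dp":[-28.4,-47.4,-5.2],"angular":[0,0,-1.0],"fingers":0},{"dp":[-28.4,-47.4,-5.2],"angular":[0,0,-1.0],"fingers":0},{"dp":[-28.4,-47.4,-5.2],"angular":[0,0,-1.0],"fingers":0},{"dp":[-28.4,-47.4,-5.2],"angular":[0,0,-1.0],"fingers":0},{"dp":[-28.4,-47.4,-5.2],"angular":[0,0,-1.0],"fingers":0},{"dp":[-28.4,-47.4,-5.2],"angular":[0,0,-1.0],"fingers":0}]'
python3 -c "
from h import *
rel([.585,-.13,.28],-8.7)"
```

```text
t: 2.03
tool_pos: [0.5085, -0.2424, 0.267]
orientation: [[0.991, -0.132, 0.001], [-0.132, -0.991, -0.0], [0.001, 0.0, -1.0]]
force: [0.1, -1.0, 0.5]
width: 0.999
dp cm [6.1, -12.14, -1.3] ang [0.0003, -0.0007, 0.0199] | [0.5085, -0.2424, 0.267] w 0.999 F [0.1, -1.0, 0.5] t 2.03
```

```bash
python3 -m creep '[{"dp":[6.1,-12.1,-1.3],"angular":[0,0,0.02],"fingers":0},{"dp":[6.1,-12.1,-1.3],"angular":[0,0,0.02],"fingers":0},{"dp":[6.1,-12.1,-1.3],"angular":[0,0,0.02],"fingers":0},{"dp":[6.1,-12.1,-1.3],"angular":[0,0,0.02],"fingers":0},{"dp":[6.1,-12.1,-1.3],"angular":[0,0,0.02],"fingers":0}]'
python3 - <<'E'
from h import *
info=imaging.camera_info('wrist'); print(info)
im,d=imaging.capture('wrist'); save('w1.png',im); np.save('w1.npy',d)
for n in ['jar_a','lane','mouth']:
    print(n,[(round(r['p'],2),np.round(toworld('',r['location'],info),4).tolist()) for r in imaging.landmark_of(n,'wrist')])
P=deproj('',d,info);ok=d>0
m=ok&(P[...,2]>.016)&(P[...,2]<.027)&(P[...,0]>.5)&(P[...,0]<.65)&(P[...,1]>-.31)&(P[...,1]<-.18)
if m.sum()>50: print(m.sum(),fitlane(P[m]))
for n,(x,y) in dict(wa=(.554,-.054),wb=(.659,-.046),first=(.570,-.3)).items():
    m=ok&(np.hypot(P[...,0]-x,P[...,1]-y)<0.045)&(abs(P[...,2]-.065)<.006)
    Q=P[m]
    if len(Q)<10: print(n,len(Q)); continue
    (cx,cy),r=cv2.minEnclosingCircle(Q[:,:2].astype(np.float32))
    print(n,len(Q),Q.mean(0).round(4),(round(cx,4),round(cy,4),round(r,4)))
rel([.554,-.0545,.13],-8.7)
E
```

```text
t: 2.45
tool_pos: [0.5862, -0.128, 0.2804]
orientation: [[0.989, -0.147, 0.001], [-0.147, -0.989, -0.001], [0.001, 0.0, -1.0]]
force: [-0.8, -0.2, -0.4]
width: 0.998
{'camera_matrix': array([[315.73212496,   0.        , 282.88460577],
       [  0.        , 315.73212496, 211.78771106],
       [  0.        ,   0.        ,   1.        ]]), 'position': array([ 0.59618069, -0.06223491,  0.43581865]), 'attitude': array([[ 0.98914139,  0.14348886,  0.03178461],
       [-0.1469569 ,  0.96312307,  0.22538327],
       [ 0.0017275 , -0.22760689,  0.97375157]])}
jar_a [(0.84, [0.5544, -0.0534, -0.0027]), (0.74, [0.445, -0.0314, 0.0015]), (0.67, [0.658, -0.0461, -0.0007]), (0.64, [0.5392, 0.0759, 0.0034]), (0.58, [0.6259, 0.0941, -0.0021])]
lane []
mouth []
750 (array([2.24333353e-03, 8.47859855e+00]), np.float64(2.6231668174940213))
wa 1935 [ 0.5548 -0.054   0.063 ] (0.5546, -0.0544, 0.0284)
wb 2033 [ 0.6601 -0.0455  0.063 ] (0.6603, -0.0456, 0.0286)
first 426 [ 0.5662 -0.327   0.0639] (0.5663, -0.3254, 0.0264)
dp cm [-4.16, -7.19, 14.96] ang [0.0006, 0.0002, -0.0019] | [0.5841, -0.1318, 0.2796] w 0.999 F [0.6, -0.2, -0.1] t 2.65
```

View pics/w1.png

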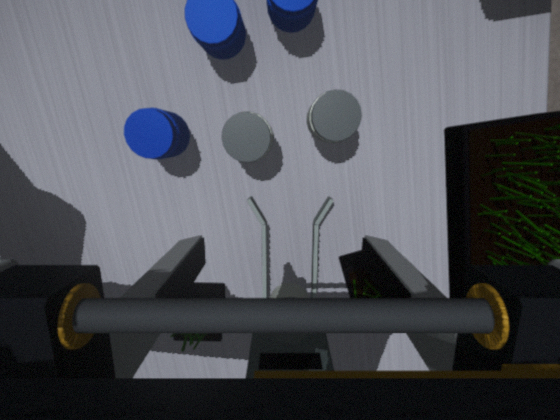

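Wrist view: white jars at (246,136) and (336,114), with the lane flares at (250,198) and (331,198). All three cameras agree to about 2 mm. I'll grip jar_a lightly with the jaws across the lane, above rail height, and slide it along.

```bash
python3 -m creep '[{"dp":[-4.16,-7.2,5],"angular":[0,0,0],"fingers":0},{"dp":[-4.16,-7.2,13],"angular":[0,0,0],"fingers":0},{"dp":[-4.16,-7.2,15],"angular":[0,0,0],"fingers":0},{"dp":[-4.16,-7.2,19],"angular":[0,0,0],"fingers":0},{"dp":[-4.16,-7.2,22],"angular":[0,0,0],"fingers":0},{"dp":[-4.16,-7.2,23.05],"angular":[0,0,0],"fingers":0},{"dp":[-4.16,-7.2,23.05],"angular":[0,0,0],"fingers":0},{"dp":[-4.16,-7.2,23.05],"angular":[0,0,0],"fingers":0},{"dp":[-4.16,-7.2,23.05],"angular":[0,0,0],"fingers":0}]' 5
python3 - <<'E'
from h import *
rel([.5546,-.0543,.049],-8.7)
info=imaging.camera_info('wrist')
im,d=imaging.capture('wrist'); save('w2.png',im)
E
```

```text
t: 3.4
tool_pos: [0.5549, -0.0558, 0.0506]
orientation: [[0.988, -0.155, 0.001], [-0.155, -0.988, -0.001], [0.002, 0.001, -1.0]]
force: [-0.3, -0.7, 0.2]
width: 1.001
dp cm [-0.05, -0.14, 0.16] ang [0.001, -0.0016, -0.0033] | [0.5549, -0.0558, 0.0506] w 1.001 F [-0.3, -0.7, 0.2] t 3.4
```

View pics/w2.png

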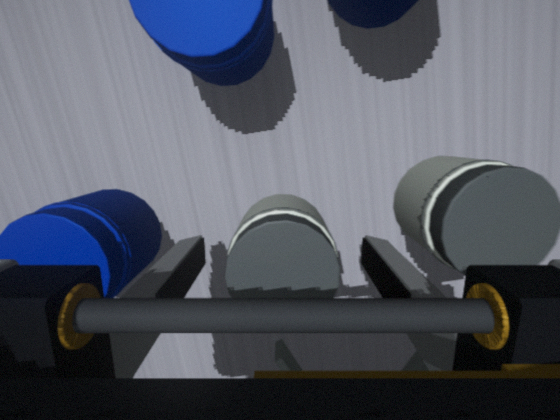

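The jar sits centred between the jaws at (283,240). I'll close gently.

```bash
python3 -m creep '[{"dp":[0,-0.14,0.16],"angular":[0,0,0],"fingers":0},{"dp":[0,-0.14,0.16],"angular":[0,0,0],"fingers":130},{"dp":[0,-0.14,0.16],"angular":[0,0,0],"fingers":130},{"dp":[0,-0.14,0.16],"angular":[0,0,0],"fingers":130},{"dp":[0,-0.14,0.16],"angular":[0,0,0],"fingers":130},{"dp":[0,-0.14,0.16],"angular":[0,0,0],"fingers":130},{"dp":[0,-0.14,0.16],"angular":[0,0,0],"fingers":130}]' 5
python3 - <<'E'
from h import *
rel([.585,-.115,.0485],-8.7)
rel([.5905,-.165,.0485],-8.7)
E
```

```text
t: 4.03
tool_pos: [0.556, -0.0545, 0.0504]
orientation: [[0.988, -0.154, 0.004], [-0.154, -0.988, -0.002], [0.004, 0.001, -1.0]]
force: [-2.1, 0.0, 1.3]
width: 0.635
dp cm [3.8, 5.53, 0.21] ang [0.0013, -0.0038, -0.0029] | [0.556, -0.0545, 0.0504] w 0.635 F [-2.1, 0.0, 1.3] t 4.03
dp cm [5.11, 10.39, 0.22] ang [0.0013, -0.0038, -0.0029] | [0.556, -0.0545, 0.0504] w 0.635 F [-2.1, 0.0, 1.3] t 4.03
```

```bash
python3 -m creep '[{"dp":[0.2,0.6,0.1],"angular":[0,0,0],"fingers":130},{"dp":[0.6,1.4,0.1],"angular":[0,0,0],"fingers":130},{"dp":[1.2,2.3,0.1],"angular":[0,0,0],"fingers":130},{"dp":[1.9,3.2,0.1],"angular":[0,0,0],"fingers":130},{"dp":[2.6,4.1,0.1],"angular":[0,0,0],"fingers":130},{"dp":[3.3,5.0,0.1],"angular":[0,0,0],"fingers":130},{"dp":[3.9,5.8,0.1],"angular":[0,0,0],"fingers":130},{"dp":[4.4,6.6,0.1],"angular":[0,0,0],"fingers":130},{"dp":[4.7,7.2,0.1],"angular":[0,0,0],"fingers":130},{"dp":[4.8,7.6,0.1],"angular":[0,0,0],"fingers":130}]'
python3 - <<'E'
from h import *
rel([.5905,-.165,.0485],-8.7)
rel([.5852,-.2,.0485],-8.7)
info=imaging.camera_info('wrist')
im,d=imaging.capture('wrist'); save('w3.png',im)
im,d=imaging.capture('scene'); save('s3.png',im[100:400,0:400])
E
```

```text
t: 4.87
tool_pos: [0.5923, -0.138, 0.0496]
orientation: [[0.988, -0.155, 0.004], [-0.155, -0.988, -0.002], [0.004, 0.001, -1.0]]
force: [-0.0, 3.1, 3.7]
width: 0.638
dp cm [0.24, 2.69, 0.12] ang [0.0013, -0.0045, -0.0036] | [0.5923, -0.138, 0.0496] w 0.638 F [-0.0, 3.1, 3.7] t 4.87
dp cm [0.26, 6.23, 0.12] ang [0.0013, -0.0045, -0.0036] | [0.5923, -0.138, 0.0496] w 0.638 F [-0.0, 3.1, 3.7] t 4.87
```

View pics/w3.png

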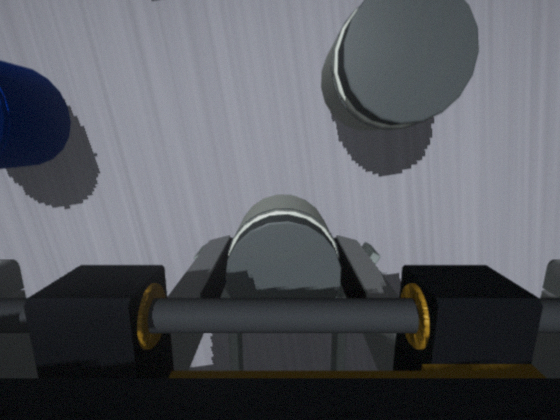

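View pics/s3.png

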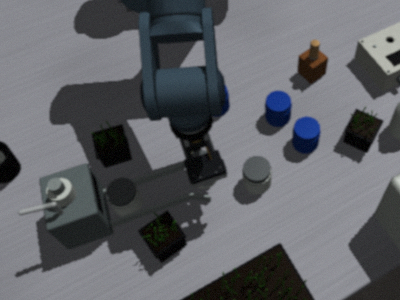

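Jar is held at the mouth (283,240) and the lane rails are visible below it at (240,350) and (335,350). On into the lane.

```bash
python3 -m creep '[{"dp":[0.1,0.5,0.05],"angular":[0,0,0],"fingers":130},{"dp":[0.2,1.2,0.05],"angular":[0,0,0],"fingers":130},{"dp":[0.25,2.0,0.05],"angular":[0,0,0],"fingers":130},{"dp":[0.26,2.8,0.05],"angular":[0,0,0],"fingers":130},{"dp":[0.26,3.6,0.05],"angular":[0,0,0],"fingers":130},{"dp":[0.26,4.4,0.05],"angular":[0,0,0],"fingers":130},{"dp":[0.26,5.2,0.05],"angular":[0,0,0],"fingers":130},{"dp":[0.26,5.9,0.05],"angular":[0,0,0],"fingers":130},{"dp":[0.26,6.4,0.05],"angular":[0,0,0],"fingers":130},{"dp":[0.26,6.6,0.05],"angular":[0,0,0],"fingers":130}]'
python3 - <<'E'
from h import *
rel([.5852,-.2,.0485],-8.7)
E
```

```text
t: 5.8
tool_pos: [0.5843, -0.2047, 0.0493]
orientation: [[0.988, -0.155, 0.005], [-0.155, -0.988, -0.003], [0.005, 0.003, -1.0]]
force: [0.3, 2.9, 3.8]
width: 0.634
dp cm [0.01, -0.48, 0.08] ang [0.0027, -0.0051, -0.0042] | [0.5843, -0.2047, 0.0493] w 0.634 F [0.3, 2.9, 3.8] t 5.8
```

```bash
python3 -m creep '[{"dp":[0,0,0],"angular":[0,0,0],"fingers":30},{"dp":[0,0,0],"angular":[0,0,0],"fingers":30},{"dp":[0,0,0],"angular":[0,0,0],"fingers":30},{"dp":[0,0,-2],"angular":[0,0,0],"fingers":30},{"dp":[0,0,-5],"angular":[0,0,0],"fingers":30},{"dp":[0,0,-8],"angular":[0,0,0],"fingers":0},{"dp":[0,0,-10],"angular":[0,0,0],"fingers":0},{"dp":[2,-4,-10],"angular":[0,0,0],"fingers":0}]'
python3 - <<'E'
from h import *
rel([.660,-.0455,.049],-8.7)
info=imaging.camera_info('wrist')
im,d=imaging.capture('wrist'); save('w4.png',im)
P=deproj('',d,info);ok=d>0
for n,(x,y) in dict(wb=(.660,-.0455)).items():
    m=ok&(np.hypot(P[...,0]-x,P[...,1]-y)<0.045)&(abs(P[...,2]-.064)<.006)
    Q=P[m]
    (cx,cy),r=cv2.minEnclosingCircle(Q[:,:2].astype(np.float32))
    print(n,len(Q),Q.mean(0).round(4),(round(cx,4),round(cy,4),round(r,4)))
im,d=imaging.capture('top'); save('t4.png',im[100:340,200:560])
E
```

```text
t: 6.47
tool_pos: [0.6091, -0.1757, 0.155]
orientation: [[0.987, -0.161, 0.012], [-0.161, -0.987, -0.01], [0.013, 0.008, -1.0]]
force: [1.5, -1.5, 0.6]
width: 0.993
dp cm [2.79, -13.75, 10.53] ang [0.0077, -0.013, -0.0101] | [0.6091, -0.1757, 0.155] w 0.993 F [1.5, -1.5, 0.6] t 6.47
wb 5225 [ 0.6599 -0.047   0.0631] (0.6603, -0.0461, 0.0286)
```

View pics/w4.png

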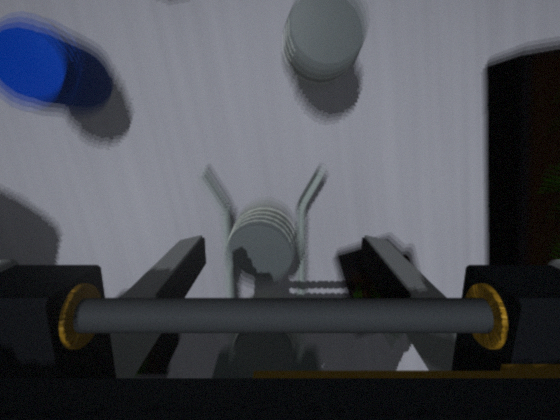

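View pics/t4.png

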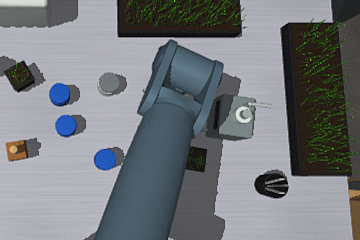

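Jar A stands upright between the rails at (262,240). jar_b is at (325,40), measured at (0.660,-0.046).

```bash
python3 -m creep '[{"dp":[1,-4,0],"angular":[0.008,-0.013,-0.01],"fingers":0},{"dp":[2,-8,0],"angular":[0.008,-0.013,-0.01],"fingers":0},{"dp":[2.8,-12,1],"angular":[0.008,-0.013,-0.01],"fingers":0},{"dp":[2.8,-13.7,3],"angular":[0.008,-0.013,-0.01],"fingers":0},{"dp":[2.8,-13.7,5],"angular":[0.008,-0.013,-0.01],"fingers":0},{"dp":[2.8,-13.7,7.5],"angular":[0.008,-0.013,-0.01],"fingers":0},{"dp":[2.8,-13.7,9.5],"angular":[0.008,-0.013,-0.01],"fingers":0},{"dp":[2.8,-13.7,10.4],"angular":[0.008,-0.013,-0.01],"fingers":0},{"dp":[2.8,-13.7,10.4],"angular":[0.008,-0.013,-0.01],"fingers":0}]' 5
python3 - <<'E'
from h import *
rel([.660,-.0458,.049],-8.7)
im,d=imaging.capture('wrist'); save('w5.png',im)
E
```

```text
t: 7.32
tool_pos: [0.657, -0.0368, 0.0432]
orientation: [[0.99, -0.142, -0.01], [-0.142, -0.99, 0.007], [-0.011, -0.005, -1.0]]
force: [-0.4, 0.4, -0.3]
width: 0.997
dp cm [0.42, 0.85, -0.59] ang [-0.0054, 0.011, 0.0097] | [0.657, -0.0368, 0.0432] w 0.997 F [-0.4, 0.4, -0.3] t 7.32
```

View pics/w5.png

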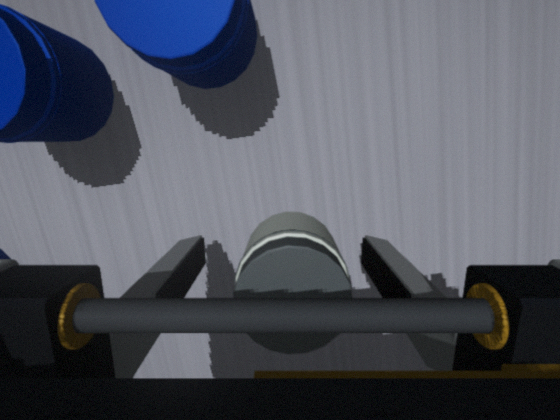

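The jar sits off-centre at (292,260) because the last call started while the arm was still moving. I'll correct and let it settle.

```bash
python3 -m creep '[{"dp":[0.42,0.85,-0.6],"angular":[-0.005,0.011,0.01],"fingers":0},{"dp":[0.42,0.85,-0.6],"angular":[-0.005,0.011,0.01],"fingers":0},{"dp":[0.42,0.85,-0.6],"angular":[-0.005,0.011,0.01],"fingers":0},{"dp":[0.42,0.85,-0.6],"angular":[-0.005,0.011,0.01],"fingers":0}]' 5
python3 - <<'E'
from h import *
rel([.660,-.0458,.049],-8.7)
im,d=imaging.capture('wrist'); save('w6.png',im)
E
```

```text
t: 7.7
tool_pos: [0.6623, -0.0467, 0.0529]
orientation: [[0.988, -0.152, 0.006], [-0.152, -0.988, -0.001], [0.006, -0.0, -1.0]]
force: [1.1, -0.1, 0.8]
width: 0.997
dp cm [-0.24, -0.06, 0.38] ang [-0.0001, -0.006, -0.001] | [0.6623, -0.0467, 0.0529] w 0.997 F [1.1, -0.1, 0.8] t 7.7
```

View pics/w6.png

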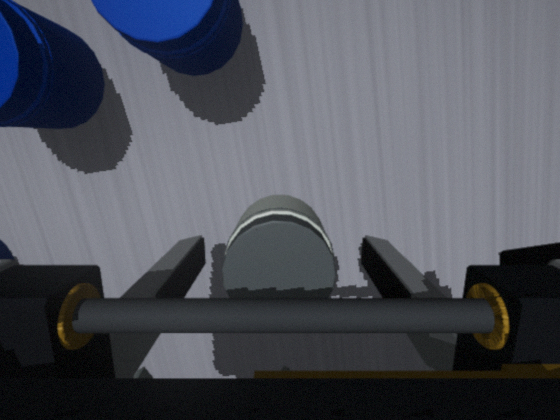

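```bash
python3 -m creep '[{"dp":[-0.24,-0.06,0.38],"angular":[0,-0.006,0],"fingers":0},{"dp":[-0.24,-0.06,0.38],"angular":[0,-0.006,0],"fingers":0},{"dp":[-0.24,-0.06,0.38],"angular":[0,-0.006,0],"fingers":130},{"dp":[-0.24,-0.06,0.38],"angular":[0,-0.006,0],"fingers":130},{"dp":[-0.24,-0.06,0.38],"angular":[0,-0.006,0],"fingers":130},{"dp":[-0.24,-0.06,0.38],"angular":[0,-0.006,0],"fingers":130},{"dp":[-0.24,-0.06,0.38],"angular":[0,-0.006,0],"fingers":130},{"dp":[-0.24,-0.06,0.38],"angular":[0,-0.006,0],"fingers":130}]' 5
python3 - <<'E'
from h import *
rel([.6015,-.1,.0485],-8.7)
rel([.5930,-.148,.0485],-8.7)
E
```

```text
t: 8.42
tool_pos: [0.6598, -0.0455, 0.0486]
orientation: [[0.988, -0.152, -0.001], [-0.152, -0.988, 0.0], [-0.001, -0.0, -1.0]]
force: [0.6, 0.6, 0.5]
width: 0.637
dp cm [-4.93, 6.27, 0.01] ang [-0.0001, 0.0007, -0.0007] | [0.6598, -0.0455, 0.0486] w 0.637 F [0.6, 0.6, 0.5] t 8.42
dp cm [-5.04, 11.15, 0.01] ang [-0.0001, 0.0007, -0.0007] | [0.6598, -0.0455, 0.0486] w 0.637 F [0.6, 0.6, 0.5] t 8.42
```

```bash
python3 -m creep '[{"dp":[-0.4,0.6,0.05],"angular":[0,0,0],"fingers":130},{"dp":[-1.1,1.4,0.05],"angular":[0,0,0],"fingers":130},{"dp":[-1.8,2.3,0.05],"angular":[0,0,0],"fingers":130},{"dp":[-2.6,3.2,0.05],"angular":[0,0,0],"fingers":130},{"dp":[-3.3,4.1,0.05],"angular":[0,0,0],"fingers":130},{"dp":[-4.0,5.0,0.05],"angular":[0,0,0],"fingers":130},{"dp":[-4.6,5.9,0.05],"angular":[0,0,0],"fingers":130},{"dp":[-4.9,6.8,0.05],"angular":[0,0,0],"fingers":130},{"dp":[-5.0,7.5,0.05],"angular":[0,0,0],"fingers":130},{"dp":[-5.0,8.0,0.05],"angular":[0,0,0],"fingers":130},{"dp":[-5.0,8.0,0.05],"angular":[0,0,0],"fingers":130}]' ; python3 -m creep '[{"dp":[-0.4,0.6,0.05],"angular":[0,0,0],"fingers":130},{"dp":[-1.1,1.4,0.05],"angular":[0,0,0],"fingers":130},{"dp":[-1.8,2.3,0.05],"angular":[0,0,0],"fingers":130},{"dp":[-2.6,3.2,0.05],"angular":[0,0,0],"fingers":130},{"dp":[-3.3,4.1,0.05],"angular":[0,0,0],"fingers":130},{"dp":[-4.0,5.0,0.05],"angular":[0,0,0],"fingers":130},{"dp":[-4.6,5.9,0.05],"angular":[0,0,0],"fingers":130},{"dp":[-4.9,6.8,0.05],"angular":[0,0,0],"fingers":130},{"dp":[-5.0,7.5,0.05],"angular":[0,0,0],"fingers":130},{"dp":[-5.0,8.0,0.05],"angular":[0,0,0],"fingers":130}]'
python3 - <<'E'
from h import *
rel([.594,-.142,.0485],-8.7)
im,d=imaging.capture('wrist'); save('w7.png',im)
E
```

```text
t: 9.25
tool_pos: [0.5977, -0.1178, 0.0484]
orientation: [[0.988, -0.153, -0.001], [-0.153, -0.988, 0.001], [-0.001, -0.001, -1.0]]
force: [0.4, 3.5, 5.4]
width: 0.636
dp cm [0.0, 2.45, -0.01] ang [-0.0007, 0.0011, -0.0015] | [0.5977, -0.1178, 0.0484] w 0.636 F [0.4, 3.5, 5.4] t 9.25$: bad value
```

View pics/w7.png

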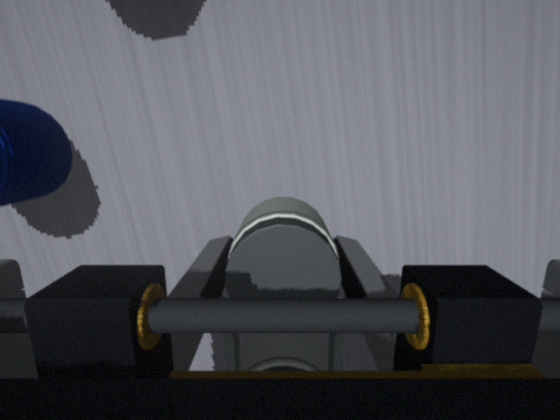

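The first of those two calls had 11 rows and was refused; only the second ran, as intended. The jar is on the lane line at (283,240), with the row ahead of it. Now I'll push the row up slowly.

```bash
python3 -m creep '[{"dp":[0,0.6,0],"angular":[0,0,0],"fingers":130},{"dp":[0,1.2,0],"angular":[0,0,0],"fingers":130},{"dp":[0,1.8,0],"angular":[0,0,0],"fingers":130},{"dp":[0,2.4,0],"angular":[0,0,0],"fingers":130},{"dp":[0,3.0,0],"angular":[0,0,0],"fingers":130},{"dp":[0,3.6,0],"angular":[0,0,0],"fingers":130},{"dp":[0,4.2,0],"angular":[0,0,0],"fingers":130},{"dp":[0,4.7,0],"angular":[0,0,0],"fingers":130},{"dp":[0,5.2,0],"angular":[0,0,0],"fingers":130},{"dp":[0,5.6,0],"angular":[0,0,0],"fingers":130}]' 12
python3 - <<'E'
from h import *
rel([.5867,-.190,.0485],-8.7)
im,d=imaging.capture('wrist'); save('w8.png',im)
E
```

```text
t: 10.13
tool_pos: [0.5891, -0.1742, 0.0485]
orientation: [[0.988, -0.153, -0.001], [-0.153, -0.988, 0.001], [-0.001, -0.001, -1.0]]
force: [1.6, 3.3, 5.9]
width: 0.634
dp cm [0.01, 1.6, -0.01] ang [-0.0006, 0.0015, -0.002] | [0.5891, -0.1742, 0.0485] w 0.634 F [1.6, 3.3, 5.9] t 10.13
```

View pics/w8.png

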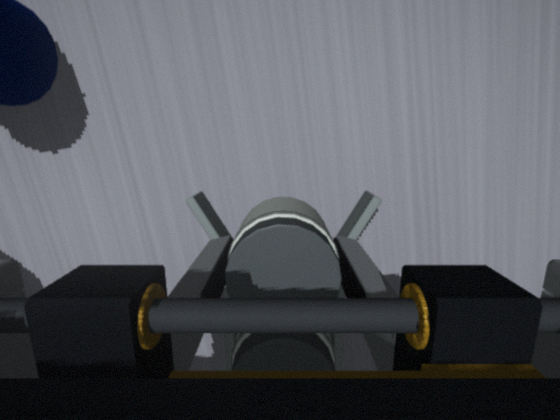

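```bash
python3 -m creep '[{"dp":[0,0.3,0],"angular":[0,0,0],"fingers":130},{"dp":[0,0.6,0],"angular":[0,0,0],"fingers":130},{"dp":[0,0.9,0],"angular":[0,0,0],"fingers":130},{"dp":[0,1.1,0],"angular":[0,0,0],"fingers":130},{"dp":[0,1.1,0],"angular":[0,0,0],"fingers":130}]'
python3 -m creep '[{"dp":[0,0.15,0],"angular":[0,0,0],"fingers":130},{"dp":[0,0.3,0],"angular":[0,0,0],"fingers":130},{"dp":[0,0.4,0],"angular":[0,0,0],"fingers":130},{"dp":[0,0.4,0],"angular":[0,0,0],"fingers":130}]'
python3 -m creep '[{"dp":[0,0.1,0],"angular":[0,0,0],"fingers":130},{"dp":[0,0.2,0],"angular":[0,0,0],"fingers":130},{"dp":[0,0.3,0],"angular":[0,0,0],"fingers":130},{"dp":[0,0.3,0],"angular":[0,0,0],"fingers":130}]'
```

```text
t: 10.6
tool_pos: [0.5872, -0.1859, 0.0484]
orientation: [[0.988, -0.154, -0.002], [-0.154, -0.988, 0.001], [-0.002, -0.001, -1.0]]
force: [0.3, 2.7, 5.4]
width: 0.634
t: 10.93
tool_pos: [0.5866, -0.1897, 0.0485]
orientation: [[0.988, -0.154, -0.002], [-0.154, -0.988, 0.002], [-0.002, -0.001, -1.0]]
force: [-0.1, 4.0, 4.9]
width: 0.635
t: 11.27
tool_pos: [0.5863, -0.1915, 0.0485]
orientation: [[0.988, -0.154, -0.002], [-0.154, -0.988, 0.005], [-0.002, -0.004, -1.0]]
force: [1.1, 6.9, 6.5]
width: 0.637
```

```bash
python3 -m creep '[{"dp":[0,0.15,0],"angular":[0,0,0],"fingers":130},{"dp":[0,0.3,0],"angular":[0,0,0],"fingers":130},{"dp":[0,0.3,0],"angular":[0,0,0],"fingers":130},{"dp":[0,0.3,0],"angular":[0,0,0],"fingers":130}]'
python3 - <<'E'
from h import *
im,d=imaging.capture('wrist'); save('w9.png',im)
im,d=imaging.capture('scene'); save('s9.png',cv2.resize(im[180:400,0:280],None,fx=2.5,fy=2.5))
rel([.5867,-.190,.0485],-8.7)
E
```

```text
t: 11.6
tool_pos: [0.5859, -0.1924, 0.0483]
orientation: [[0.988, -0.155, -0.002], [-0.155, -0.988, 0.009], [-0.003, -0.009, -1.0]]
force: [1.6, 9.8, 7.0]
width: 0.632
dp cm [0.04, -0.24, -0.02] ang [-0.0085, 0.0031, -0.0036] | [0.5859, -0.1923, 0.0483] w 0.637 F [1.4, 9.5, 6.5] t 11.7
```

View pics/w9.png

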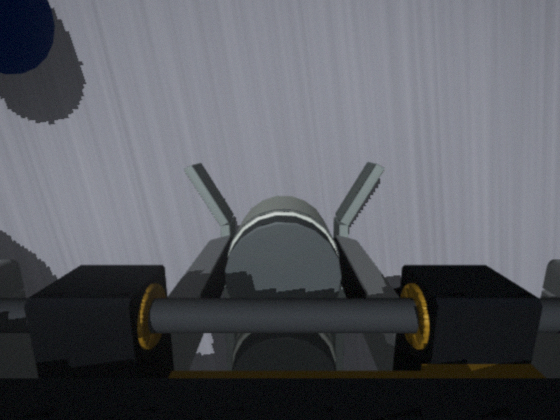

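View pics/s9.png

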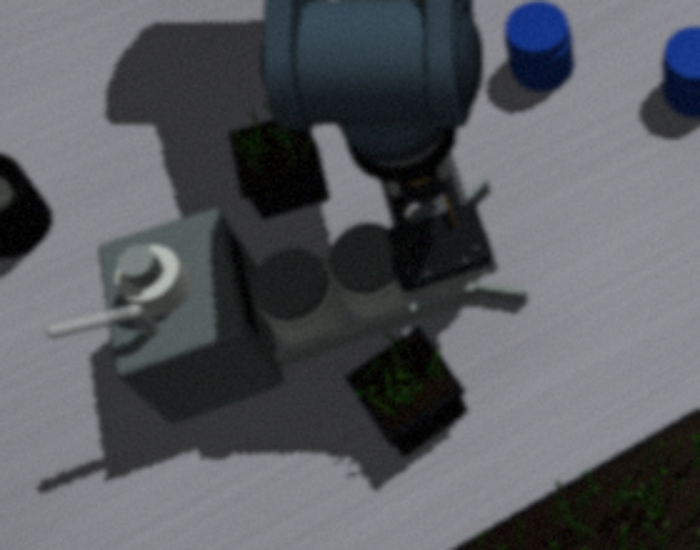

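The row is against the stop: 9.8 N reaction, and the jar centre is where a full row puts it. Both other jars touch in the scene crop at (290,285) and (365,260). Now I'll release, rise and check.

```bash
python3 -m creep '[{"dp":[0,0,0],"angular":[0,0,0],"fingers":130},{"dp":[0,0,0],"angular":[0,0,0],"fingers":30},{"dp":[0,0,0],"angular":[0,0,0],"fingers":30},{"dp":[0,0,0],"angular":[0,0,0],"fingers":30},{"dp":[0,0,-2],"angular":[-0.008,0,0],"fingers":30},{"dp":[0,0,-5],"angular":[-0.008,0.003,0],"fingers":30},{"dp":[0,0,-9],"angular":[-0.008,0.003,0],"fingers":0},{"dp":[0,0,-12],"angular":[-0.008,0.003,0],"fingers":0},{"dp":[-4,-8,-16],"angular":[-0.008,0.003,0],"fingers":0},{"dp":[-6,-12,-18],"angular":[-0.008,0.003,0],"fingers":0}]'
python3 - <<'E'
from h import *
info=imaging.camera_info('wrist')
im,d=imaging.capture('wrist'); save('w10.png',im)
im,ds=imaging.capture('scene'); save('s10.png',cv2.resize(im[180:400,0:280],None,fx=2.5,fy=2.5))
rel([.4738,.2153,.20],-8.7)
P=deproj('',d,info);ok=d>0
for nm,P,ok in (('wrist',P,ok),('scene',deproj('scene',ds),ds>0)):
  for n,(x,y) in dict(j3=(.5865,-.192),j2=(.577,-.251),j1=(.568,-.310)).items():
    m=ok&(np.hypot(P[...,0]-x,P[...,1]-y)<0.034)&(abs(P[...,2]-.064)<.005)
    Q=P[m]
    if len(Q)<20: continue
    (cx,cy),r=cv2.minEnclosingCircle(Q[:,:2].astype(np.float32))
    print(nm,n,len(Q),Q.mean(0).round(4),(round(cx,4),round(cy,4),round(r,4)))
E
```

```text
t: 12.53
tool_pos: [0.5632, -0.1223, 0.2047]
orientation: [[0.987, -0.158, 0.002], [-0.158, -0.987, -0.001], [0.002, 0.001, -1.0]]
force: [1.3, 0.3, -0.7]
width: 1.0
dp cm [-13.91, -31.65, 0.54] ang [0.0003, -0.0039, -0.0002] | [0.5633, -0.1187, 0.206] w 1.0 F [0.3, -0.5, -0.2] t 12.63
wrist j3 2313 [ 0.5861 -0.1899  0.063 ] (0.5856, -0.1924, 0.0299)
wrist j2 577 [ 0.5744 -0.2688  0.0629] (0.577, -0.251, 0.034)
wrist j1 869 [ 0.5711 -0.2945  0.0627] (0.5695, -0.3037, 0.0276)
scene j3 598 [ 0.5875 -0.1916  0.0636] (0.5863, -0.1941, 0.0319)
scene j2 630 [ 0.5785 -0.2507  0.0636] (0.5777, -0.2511, 0.0339)
scene j1 648 [ 0.5704 -0.3095  0.0635] (0.5688, -0.3102, 0.0335)
```

View pics/w10.png

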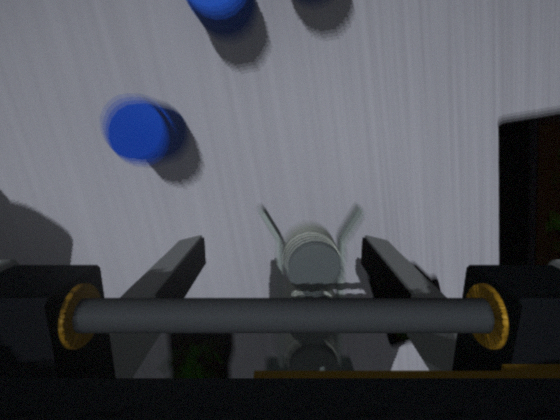

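View pics/s10.png

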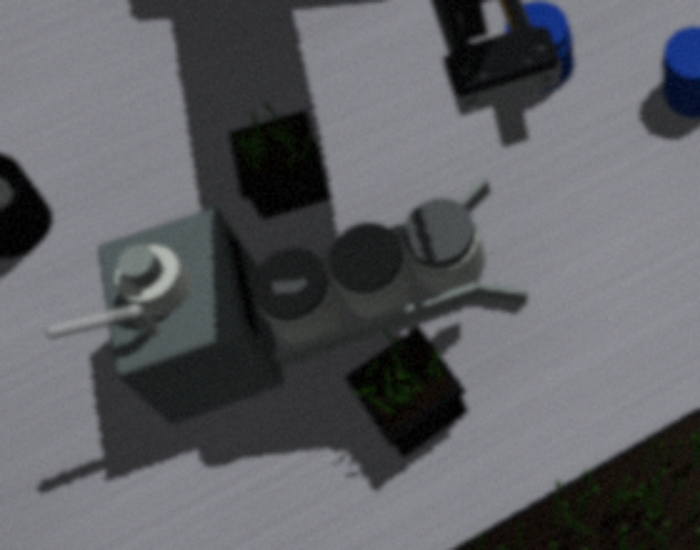

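The row stands in single file, with centres at y = −0.192, −0.251 and −0.310 (spacing about 60 mm). On to the stylus stand for a close look.

```bash
python3 -m creep '[{"dp":[-1,-4,-1],"angular":[0,0,0],"fingers":0},{"dp":[-3,-8,-3],"angular":[0,0,0],"fingers":0},{"dp":[-5,-12,-5],"angular":[0,0,0],"fingers":0},{"dp":[-7,-16,-6],"angular":[0,0,0],"fingers":0},{"dp":[-9,-20,-6.5],"angular":[0,0,0],"fingers":0},{"dp":[-11,-24,-6.5],"angular":[0,0,0],"fingers":0},{"dp":[-12.4,-25.3,-6.5],"angular":[0,0,0],"fingers":0},{"dp":[-12.4,-25.3,-6.5],"angular":[0,0,0],"fingers":0},{"dp":[-12.4,-25.3,-6.5],"angular":[0,0,0],"fingers":0},{"dp":[-12.4,-25.3,-6.5],"angular":[0,0,0],"fingers":0}]'
python3 - <<'E'
from h import *
info=imaging.camera_info('wrist')
im,d=imaging.capture('wrist'); save('w11.png',im); np.save('w11.npy',d)
for n in ['stand','stylus','controller','hole','reset_top']:
    print(n,[(round(r['p'],2),np.round(toworld('',r['location'],info),4).tolist()) for r in imaging.landmark_of(n,'wrist')])
P=deproj('',d,info);ok=d>0
m=ok&(np.hypot(P[...,0]-.473,P[...,1]-.215)<0.03)&(P[...,2]>.1)&(P[...,2]<.12)
Q=P[m]; print(len(Q),Q.mean(0).round(4),cv2.minEnclosingCircle(Q[:,:2].astype(np.float32)))
m=ok&(np.hypot(P[...,0]-.473,P[...,1]-.215)<0.05)&(P[...,2]>.056)&(P[...,2]<.068)
Q=P[m]; print(len(Q),Q.mean(0).round(4),cv2.minAreaRect(Q[:,:2].astype(np.float32)))
rel([.4738,.2153,.20],-8.7)
E
```

```text
t: 13.47
tool_pos: [0.479, 0.1496, 0.2698]
orientation: [[0.988, -0.151, 0.003], [-0.151, -0.988, -0.002], [0.003, 0.001, -1.0]]
force: [-0.2, 0.6, 0.2]
width: 1.001
stand [(0.69, [0.4685, 0.2134, 0.0])]
stylus [(0.68, [0.4694, 0.2108, 0.0587])]
controller []
hole []
reset_top []
387 [0.4706 0.2131 0.1097] ((0.47040387988090515, 0.213178351521492), 0.01092865876853466)
1603 [0.471  0.2137 0.0601] ((0.4702911078929901, 0.21308322250843048), (0.05009055137634277, 0.050046809017658234), 10.11972427368164)
dp cm [-1.58, -6.45, 7.01] ang [0.0005, -0.0036, -0.0022] | [0.4793, 0.1492, 0.2702] w 0.999 F [0.3, -0.6, 0.6] t 13.77
```

View pics/w11.png

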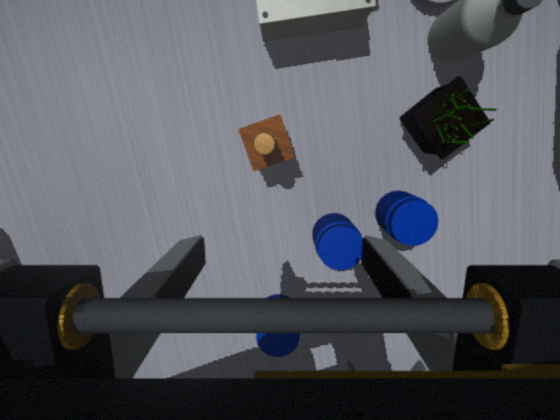

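The stylus shows at (264,144) on the stand. Its axis is at (0.4704, 0.2132), and the stand centre agrees to under 1 mm. Going above it.

```bash
python3 -m creep '[{"dp":[-1,-3,3],"angular":[0,0,0],"fingers":60},{"dp":[-1.84,-6.2,6],"angular":[0,-0.003,0],"fingers":60},{"dp":[-1.84,-6.2,9],"angular":[0,-0.003,0],"fingers":60},{"dp":[-1.84,-6.2,11],"angular":[0,-0.003,0],"fingers":60},{"dp":[-1.84,-6.2,11],"angular":[0,-0.003,0],"fingers":60},{"dp":[-1.84,-6.2,11],"angular":[0,-0.003,0],"fingers":60},{"dp":[-1.84,-6.2,11],"angular":[0,-0.003,0],"fingers":60}]' 30
python3 - <<'E'
from h import *
info=imaging.camera_info('wrist')
im,d=imaging.capture('wrist'); save('w12.png',im)
P=deproj('',d,info);ok=d>0
m=ok&(np.hypot(P[...,0]-.473,P[...,1]-.215)<0.03)&(P[...,2]>.1)&(P[...,2]<.12)
Q=P[m]; print(len(Q),Q.mean(0).round(4),cv2.minEnclosingCircle(Q[:,:2].astype(np.float32)))
rel([.4704,.2133,.091],-8.7)
E
```

```text
t: 14.35
tool_pos: [0.4723, 0.2129, 0.1618]
orientation: [[0.988, -0.154, 0.003], [-0.154, -0.988, -0.0], [0.003, -0.0, -1.0]]
force: [0.0, 0.2, -0.0]
width: 0.768
789 [0.4707 0.2146 0.1091] ((0.4705706238746643, 0.2131223976612091), 0.011056224815547466)
dp cm [-0.25, 0.01, 7.13] ang [-0.0007, -0.0041, -0.0031] | [0.4726, 0.213, 0.1623] w 0.766 F [0.9, 0.1, 0.8] t 14.4
```

View pics/w12.png

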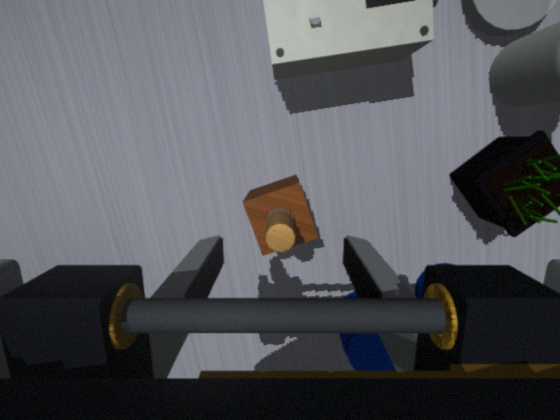

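```bash
python3 -m creep '[{"dp":[-0.24,0.01,1.5],"angular":[0,-0.004,0],"fingers":60},{"dp":[-0.24,0.01,3],"angular":[0,-0.004,0],"fingers":60},{"dp":[-0.24,0.01,4.5],"angular":[0,-0.004,0],"fingers":60},{"dp":[-0.24,0.01,6],"angular":[0,-0.004,0],"fingers":60},{"dp":[-0.24,0.01,7],"angular":[0,-0.004,0],"fingers":60},{"dp":[-0.24,0.01,7.1],"angular":[0,-0.004,0],"fingers":60},{"dp":[-0.24,0.01,7.1],"angular":[0,-0.004,0],"fingers":60},{"dp":[-0.24,0.01,7.1],"angular":[0,-0.004,0],"fingers":60}]' 30
python3 - <<'E'
from h import *
info=imaging.camera_info('wrist')
im,d=imaging.capture('wrist'); save('w13.png',im)
rel([.4705,.2132,.091],-8.7)
E
```

```text
t: 15.07
tool_pos: [0.4715, 0.2134, 0.0926]
orientation: [[0.988, -0.155, 0.002], [-0.155, -0.988, 0.001], [0.002, -0.002, -1.0]]
force: [0.3, 0.5, 0.2]
width: 0.764
dp cm [-0.1, 0.04, 0.17] ang [-0.0017, -0.0025, -0.0032] | [0.4716, 0.2134, 0.0927] w 0.761 F [-0.5, -0.1, 0.5] t 15.12
```

View pics/w13.png

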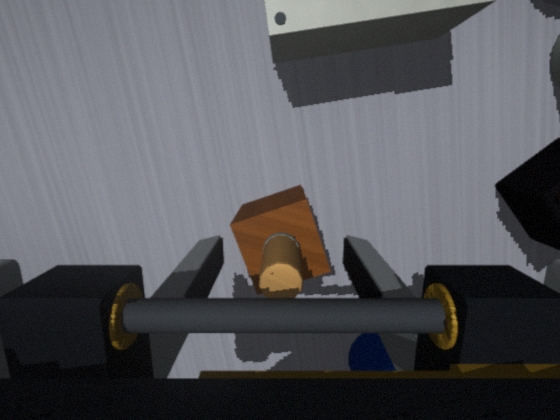

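Handle is between the jaws at (282,270). Closing.

```bash
python3 -m creep '[{"dp":[-0.1,0.04,0.1],"angular":[-0.001,-0.002,0],"fingers":60},{"dp":[-0.1,0.04,0.1],"angular":[-0.001,-0.002,0],"fingers":230},{"dp":[-0.1,0.04,0.1],"angular":[-0.001,-0.002,0],"fingers":230},{"dp":[-0.1,0.04,0.1],"angular":[-0.001,-0.002,0],"fingers":230},{"dp":[-0.1,0.04,0.1],"angular":[-0.001,-0.002,0],"fingers":230},{"dp":[-0.1,0.04,0.1],"angular":[-0.001,-0.002,0],"fingers":230},{"dp":[-0.1,0.04,0.1],"angular":[-0.001,-0.002,0],"fingers":230},{"dp":[-0.1,0.04,0.1],"angular":[-0.001,-0.002,0],"fingers":230},{"dp":[-0.1,0.04,0.1],"angular":[-0.001,-0.002,0],"fingers":230}]' 30
python3 -c "
from h import *
rel([.4705,.2132,.091],-8.7)"
```

```text
t: 15.87
tool_pos: [0.4705, 0.2132, 0.0917]
orientation: [[0.988, -0.154, 0.0], [-0.154, -0.988, 0.001], [0.0, -0.001, -1.0]]
force: [-0.4, 0.9, 0.6]
width: 0.231
dp cm [0.0, -0.0, 0.07] ang [-0.0006, -0.0002, -0.0032] | [0.4705, 0.2132, 0.0917] w 0.231 F [-0.4, 0.9, 0.6] t 15.87
```

Gripped at 0.231 (21.7 mm). Lifting straight out, then moving to where the wrist camera sees the hole.

```bash
python3 -m creep '[{"dp":[0,0,-0.8],"angular":[0,0,0],"fingers":230},{"dp":[0,0,-2],"angular":[0,0,0],"fingers":230},{"dp":[0,0,-4],"angular":[0,0,0],"fingers":230},{"dp":[0,0,-6],"angular":[0,0,0],"fingers":230},{"dp":[0,0,-8],"angular":[0,0,0],"fingers":230},{"dp":[0,0,-10],"angular":[0,0,0],"fingers":230},{"dp":[0,0,-11.5],"angular":[0,0,0],"fingers":230},{"dp":[0,0,-12],"angular":[0,0,0],"fingers":230},{"dp":[0,0,-12],"angular":[0,0,0],"fingers":230}]'
python3 - <<'E'
from h import *
info=imaging.camera_info('wrist')
im,d=imaging.capture('wrist'); save('w14.png',im)
rel([.51,.32,.21],-8.7)
E
```

```text
t: 16.62
tool_pos: [0.4715, 0.2134, 0.2142]
orientation: [[0.988, -0.154, 0.005], [-0.154, -0.988, 0.002], [0.004, -0.002, -1.0]]
force: [0.6, 0.0, -1.7]
width: 0.228
dp cm [2.23, -11.16, 0.26] ang [-0.0012, -0.0017, -0.0033] | [0.4707, 0.2131, 0.2125] w 0.232 F [0.7, -0.5, -1.0] t 16.67
```

View pics/w14.png

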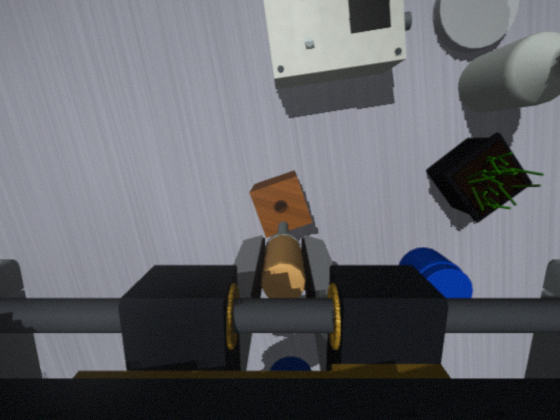

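Stylus is held between the jaws at (283,265) and the empty hole in the stand shows at (281,206). Next, the hole view.

```bash
python3 -m creep '[{"dp":[0.6,-2.5,0],"angular":[0,0,0],"fingers":230},{"dp":[1.2,-5.5,0],"angular":[0,0,0],"fingers":230},{"dp":[1.8,-8.5,0],"angular":[0,0,0],"fingers":230},{"dp":[2.1,-10.5,0],"angular":[0,0,0],"fingers":230},{"dp":[2.2,-11.1,0],"angular":[0,0,0],"fingers":230},{"dp":[2.2,-11.1,0],"angular":[0,0,0],"fingers":230},{"dp":[2.2,-11.1,0],"angular":[0,0,0],"fingers":230}]'
python3 - <<'E'
from h import *
info=imaging.camera_info('wrist')
im,d=imaging.capture('wrist'); save('w15.png',im); np.save('w15.npy',d); np.save('w15im.npy',im)
import pickle; pickle.dump(info,open('w15.pkl','wb'))
for n in ['controller','hole','reset_top','stylus_tip','stylus']:
    print(n,[(round(r['p'],2),np.round(toworld('',r['location'],info),4).tolist()) for r in imaging.landmark_of(n,'wrist')])
rel([.519,.403,.19],-8.7)
E
```

```text
t: 17.25
tool_pos: [0.5088, 0.3188, 0.2114]
orientation: [[0.988, -0.154, -0.0], [-0.154, -0.988, -0.0], [-0.0, 0.0, -1.0]]
force: [-1.0, 0.3, -0.4]
width: 0.226
controller [(0.82, [0.5436, 0.4028, 0.0001])]
hole [(0.69, [0.5206, 0.4029, 0.0615])]
reset_top [(0.59, [0.5165, 0.4037, 0.0369])]
stylus_tip [(0.84, [0.5123, 0.3185, 0.1223])]
stylus [(0.95, [0.5085, 0.3139, 0.1811])]
dp cm [-0.38, -8.47, 2.29] ang [-0.0012, -0.0019, -0.0041] | [0.5095, 0.3187, 0.2128] w 0.227 F [0.7, -0.0, -0.9] t 17.55
```

View pics/w15.png

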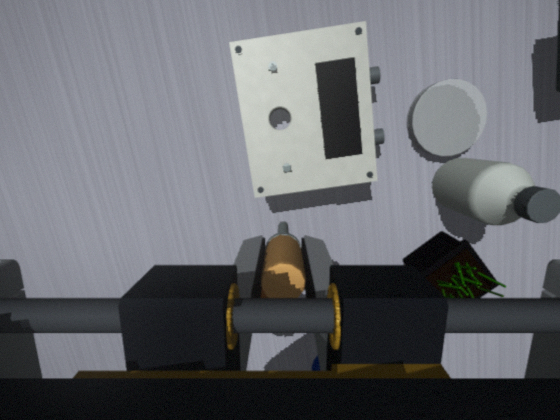

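```bash
cat >> h.py <<'E'
def holefit(im,info,u0,v0,rad=22,z=.065):
    g=cv2.cvtColor(im,cv2.COLOR_RGB2GRAY).astype(np.float32)
    x0,y0=int(u0-rad),int(v0-rad); w=cv2.resize(g[y0:y0+2*rad,x0:x0+2*rad],None,fx=4,fy=4,interpolation=cv2.INTER_CUBIC)
    t,b=cv2.threshold(np.clip(w,0,255).astype(np.uint8),0,255,cv2.THRESH_BINARY_INV+cv2.THRESH_OTSU)
    cs,_=cv2.findContours(b,cv2.RETR_EXTERNAL,cv2.CHAIN_APPROX_NONE)
    c=max(cs,key=cv2.contourArea).reshape(-1,2)/4.+[x0,y0]-.375
    K=np.array(info['camera_matrix']);R=np.array(info['attitude']);o=np.array(info['position'])
    r=np.stack([(c[:,0]-K[0,2])/K[0,0],-(c[:,1]-K[1,2])/K[1,1],-np.ones(len(c))],1)@R.T
    W=o+r*((z-o[2])/r[:,2])[:,None]
    (ex,ey),r_=cv2.minEnclosingCircle(W[:,:2].astype(np.float32))
    A=np.c_[2*W[:,:2],np.ones(len(W))];s=np.linalg.lstsq(A,(W[:,:2]**2).sum(1),rcond=None)[0]
    rr=np.sqrt(s[2]+s[0]**2+s[1]**2)
    return c.mean(0),s[:2],rr,(ex,ey,r_),t
E
python3 - <<'E'
from h import *
for k in range(3):
    info=imaging.camera_info('wrist'); s=status.get_state()
    im,d=imaging.capture('wrist')
    if k==0: print(np.array(info['position']))
    h=holefit(im,info,280,118); print([np.round(x,4) for x in h], 'rel tcp',np.round(h[1]-s['tool_pos'][:2],4), s['tool_pos'].round(4))
P=deproj('',d,info); m=(d>0)&(abs(P[...,0]-.5436)<.05)&(abs(P[...,1]-.4028)<.06)&(P[...,2]>.055); print('cover z',np.median(P[m][:,2]),m.sum(),cv2.minAreaRect(P[m][:,:2].astype(np.float32)))
for k in range(3):
  im,d=imaging.capture('top'); info=imaging.camera_info('top')
im0=cv2.cvtColor(cv2.imread('pics/top0.png'),cv2.COLOR_BGR2RGB); h=holefit(im0,info,146,232,8); print([np.round(x,4) for x in h])
im0=cv2.cvtColor(cv2.imread('pics/scene0.png'),cv2.COLOR_BGR2RGB); h=holefit(im0,imaging.camera_info('scene'),390,140,8); print([np.round(x,4) for x in h])
E
```

```text
[0.51997281 0.38417516 0.36828531]
[array([277.9848, 117.2415]), array([0.5189, 0.4039]), np.float64(0.0093), array([0.5193, 0.4027, 0.0105]), np.float64(141.0)] rel tcp [0.0094 0.0852] [0.5095 0.3187 0.2128]
[array([277.9173, 117.3481]), array([0.5189, 0.4039]), np.float64(0.0094), array([0.5192, 0.4027, 0.0104]), np.float64(141.0)] rel tcp [0.0093 0.085 ] [0.5096 0.3189 0.2128]
[array([277.9163, 117.503 ]), array([0.5189, 0.4038]), np.float64(0.0094), array([0.5192, 0.4027, 0.0104]), np.float64(141.0)] rel tcp [0.0094 0.0848] [0.5096 0.319  0.2128]
cover z 0.29976713068059224 32575 ((0.5435864329338074, 0.4027993679046631), (0.09999320656061172, 0.1199900433421135), 0.015227521769702435)
[array([145.9512, 232.2226]), array([0.5182, 0.402 ]), np.float64(0.0098), array([0.5184, 0.4019, 0.0105]), np.float64(140.0)]
[array([389.6314, 139.359 ]), array([0.5193, 0.4035]), np.float64(0.0093), array([0.5193, 0.4035, 0.0099]), np.float64(103.0)]
```

Hole at (280,118) in the wrist view. Its rim fits a circle of r ≈ 10.4 mm at (0.5192, 0.403), and the three cameras agree to about 1 mm. Moving over it, with the tip still above the cover.

```bash
python3 -m creep '[{"dp":[-0.1,-2.5,0],"angular":[0,-0.001,0],"fingers":230},{"dp":[-0.2,-5.5,0],"angular":[0,-0.001,0],"fingers":230},{"dp":[-0.3,-7.5,0],"angular":[0,-0.001,0],"fingers":230},{"dp":[-0.35,-8.4,0],"angular":[0,-0.001,0],"fingers":230},{"dp":[-0.35,-8.45,1],"angular":[0,-0.001,0],"fingers":230},{"dp":[-0.35,-8.45,2.5],"angular":[0,-0.001,0],"fingers":230},{"dp":[-0.35,-8.45,3.8],"angular":[0,-0.001,0],"fingers":230},{"dp":[-0.35,-8.45,4.6],"angular":[0,-0.001,0],"fingers":230},{"dp":[-0.35,-8.45,4.6],"angular":[0,-0.001,0],"fingers":230},{"dp":[-0.35,-8.45,4.6],"angular":[0,-0.001,0],"fingers":230}]'
python3 - <<'E'
from h import *
info=imaging.camera_info('wrist')
im,d=imaging.capture('wrist'); save('w16.png',im)
im,d=imaging.capture('scene'); save('s16.png',cv2.resize(im[80:240,290:500],None,fx=3,fy=3))
rel([.5192,.403,.14],-8.7)
E
```

```text
t: 18.68
tool_pos: [0.519, 0.4026, 0.166]
orientation: [[0.988, -0.155, -0.0], [-0.155, -0.988, 0.0], [-0.0, -0.0, -1.0]]
force: [-0.2, -0.2, 0.5]
width: 0.228
dp cm [-0.06, 0.05, 2.77] ang [-0.002, -0.002, -0.0037] | [0.5198, 0.4033, 0.1677] w 0.231 F [0.5, -0.4, -0.1] t 18.78
```

View pics/w16.png

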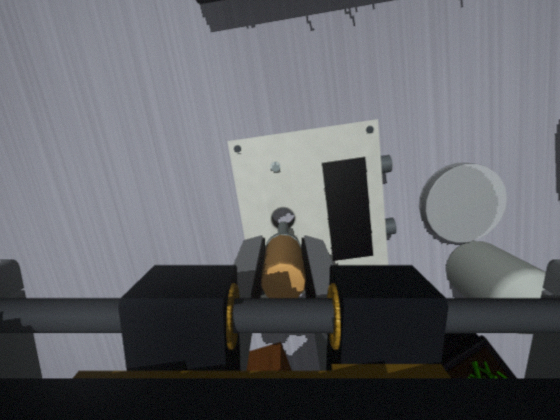

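View pics/s16.png

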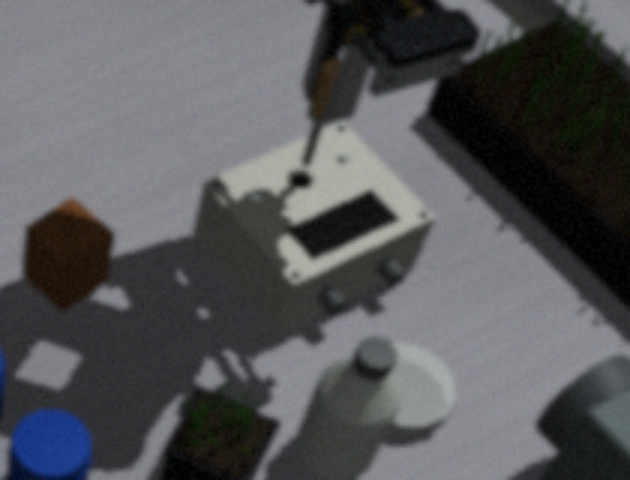

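```bash
python3 - <<'E'
from h import *
info=imaging.camera_info('wrist'); s=status.get_state()
im,d=imaging.capture('wrist')
K=np.array(info['camera_matrix']);R=np.array(info['attitude']);o=np.array(info['position'])
def pr(p):
    q=R.T@(np.array(p)-o); return (K[0,0]*q[0]/-q[2]+K[0,2], K[1,1]*-q[1]/-q[2]+K[1,2])
t=s['tool_pos']
print('hole',pr([.5192,.403,.065]),'tip',pr(t+s['orientation'][:,2]*.0847),'tipbase',pr(t+s['orientation'][:,2]*.03))
print(imaging.landmark_of('hole','wrist') and [np.round(toworld('',r['location'],info),4) for r in imaging.landmark_of('hole','wrist')])
print([np.round(toworld('',r['location'],info),4) for r in imaging.landmark_of('stylus_tip','wrist')], t)
save('w17.png',cv2.resize(im[180:300,220:350],None,fx=5,fy=5,interpolation=cv2.INTER_CUBIC))
rel([.5192,.403,.14],-8.7)
E
```

```text
hole (np.float64(281.40184695265344), np.float64(219.6761347052287)) tip (np.float64(282.23516003127156), np.float64(224.65607930649313)) tipbase (np.float64(282.0812967450827), np.float64(248.2209543242882))
[array([0.521 , 0.4004, 0.0632])]
[array([0.5206, 0.4033, 0.0756])] [0.519791   0.40331682 0.16765254]
dp cm [-0.05, 0.07, 2.77] ang [-0.0021, -0.002, -0.0034] | [0.5197, 0.4036, 0.1677] w 0.228 F [0.4, -0.1, -0.3] t 18.98
```

View pics/w17.png

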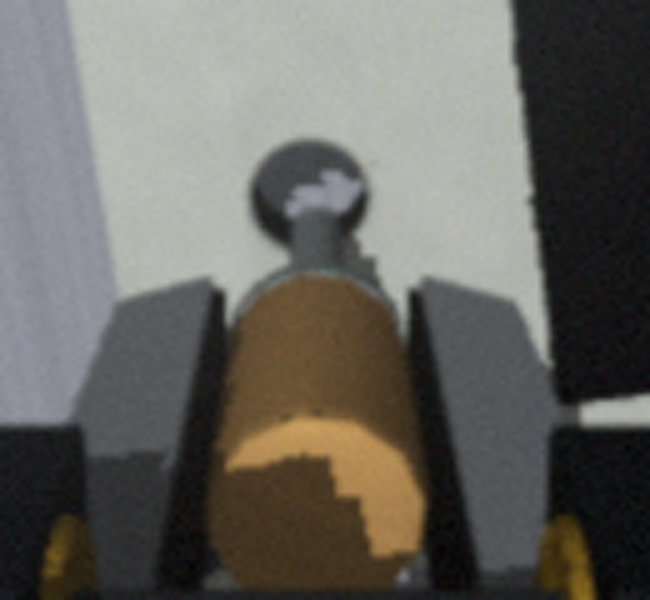

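In the crop the hole is centred at about (282,219) in the full frame and the shaft end at about (283,222), both within about 1 mm of the prediction. Inserting.

```bash
python3 -m creep '[{"dp":[-0.05,0.06,0],"angular":[-0.002,-0.002,0],"fingers":230},{"dp":[-0.05,0.06,0.4],"angular":[-0.002,-0.002,0],"fingers":230},{"dp":[-0.05,0.06,1],"angular":[-0.002,-0.002,0],"fingers":230},{"dp":[-0.05,0.06,1.6],"angular":[-0.002,-0.002,0],"fingers":230},{"dp":[-0.05,0.06,2.2],"angular":[-0.002,-0.002,0],"fingers":230},{"dp":[-0.05,0.06,2.8],"angular":[-0.002,-0.002,0],"fingers":230},{"dp":[-0.05,0.06,3.3],"angular":[-0.002,-0.002,0],"fingers":230},{"dp":[-0.05,0.06,3.6],"angular":[-0.002,-0.002,0],"fingers":230},{"dp":[-0.05,0.06,3.6],"angular":[-0.002,-0.002,0],"fingers":230},{"dp":[-0.05,0.06,3.6],"angular":[-0.002,-0.002,0],"fingers":230}]' 45
python3 - <<'E'
from h import *
rel([.5192,.403,.1187],-8.7)
im,d=imaging.capture('wrist')
save('w18.png',cv2.resize(im[180:300,220:350],None,fx=5,fy=5,interpolation=cv2.INTER_CUBIC))
E
```

```text
t: 19.82
tool_pos: [0.5192, 0.4031, 0.1315]
orientation: [[0.988, -0.155, -0.0], [-0.155, -0.988, -0.0], [-0.0, 0.0, -1.0]]
force: [1.1, -0.6, -0.6]
width: 0.227
dp cm [0.0, 0.01, 1.28] ang [0.0, 0.0001, -0.0034] | [0.5192, 0.4031, 0.1315] w 0.227 F [1.1, -0.6, -0.6] t 19.82
```

View pics/w18.png

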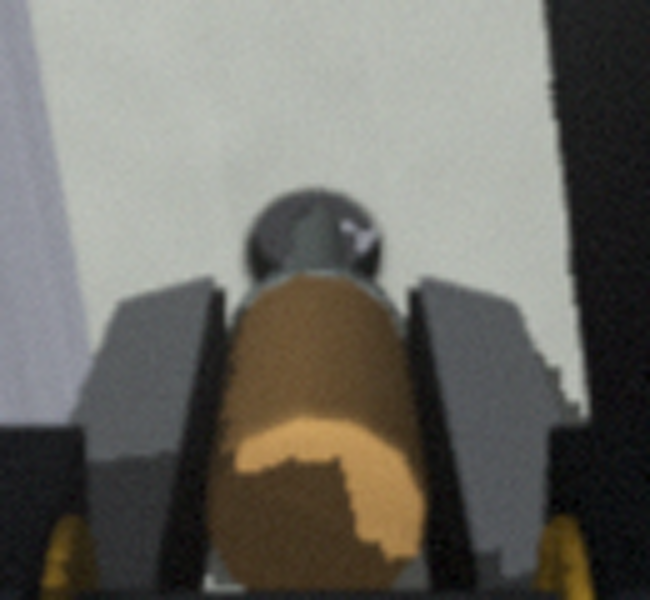

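The tip is in the hole without contact. Pressing in steps.

```bash
python3 -m creep '[{"dp":[0,0.01,0.2],"angular":[0,0,0],"fingers":230},{"dp":[0,0.01,0.4],"angular":[0,0,0],"fingers":230},{"dp":[0,0.01,0.6],"angular":[0,0,0],"fingers":230},{"dp":[0,0.01,0.8],"angular":[0,0,0],"fingers":230},{"dp":[0,0.01,0.95],"angular":[0,0,0],"fingers":230},{"dp":[0,0.01,0.95],"angular":[0,0,0],"fingers":230},{"dp":[0,0.01,0.95],"angular":[0,0,0],"fingers":230}]' 45
python3 -m creep '[{"dp":[0,0.01,0.1],"angular":[0,0,0],"fingers":230},{"dp":[0,0.01,0.2],"angular":[0,0,0],"fingers":230},{"dp":[0,0.01,0.3],"angular":[0,0,0],"fingers":230},{"dp":[0,0.01,0.3],"angular":[0,0,0],"fingers":230},{"dp":[0,0.01,0.3],"angular":[0,0,0],"fingers":230}]'
python3 -m creep '[{"dp":[0,0,0.1],"angular":[0,0,0],"fingers":230},{"dp":[0,0,0.2],"angular":[0,0,0],"fingers":230},{"dp":[0,0,0.2],"angular":[0,0,0],"fingers":230},{"dp":[0,0,0.2],"angular":[0,0,0],"fingers":230}]'
```

```text
t: 20.45
tool_pos: [0.5195, 0.4032, 0.1228]
orientation: [[0.988, -0.155, 0.001], [-0.155, -0.988, 0.0], [0.001, -0.001, -1.0]]
force: [-0.5, 0.0, 2.0]
width: 0.227
t: 20.87
tool_pos: [0.5195, 0.4032, 0.12]
orientation: [[0.988, -0.155, 0.001], [-0.155, -0.988, 0.001], [0.001, -0.001, -1.0]]
force: [-0.8, 0.2, 4.1]
width: 0.231
t: 21.2
tool_pos: [0.5196, 0.4032, 0.1182]
orientation: [[0.988, -0.155, 0.001], [-0.155, -0.988, 0.001], [0.001, -0.001, -1.0]]
force: [-1.1, -0.5, 4.3]
width: 0.229
```

```bash
python3 -m creep '[{"dp":[0,0,0.1],"angular":[0,0,0],"fingers":230},{"dp":[0,0,0.2],"angular":[0,0,0],"fingers":230},{"dp":[0,0,0.2],"angular":[0,0,0],"fingers":230},{"dp":[0,0,0.2],"angular":[0,0,0],"fingers":230}]'
python3 -m creep '[{"dp":[0,0,0.1],"angular":[0,0,0],"fingers":230},{"dp":[0,0,0.2],"angular":[0,0,0],"fingers":230},{"dp":[0,0,0.2],"angular":[0,0,0],"fingers":230},{"dp":[0,0,0.2],"angular":[0,0,0],"fingers":230}]'
```

```text
t: 21.53
tool_pos: [0.5198, 0.4035, 0.1178]
orientation: [[0.988, -0.154, 0.001], [-0.154, -0.988, 0.001], [0.001, -0.001, -1.0]]
force: [-4.2, -2.0, 10.8]
width: 0.228
t: 21.87
tool_pos: [0.5199, 0.4036, 0.1177]
orientation: [[0.988, -0.154, 0.001], [-0.154, -0.988, 0.0], [0.001, -0.001, -1.0]]
force: [-5.3, -3.0, 12.6]
width: 0.226
```

Hard stop reached: z stalls at 0.1177 while the force climbs to 12.6 N. Final checks come from the pictures.

```bash
python3 - <<'E'
from h import *
im,d=imaging.capture('wrist')
save('w20.png',cv2.resize(im[150:330,180:390],None,fx=3.5,fy=3.5,interpolation=cv2.INTER_CUBIC))
for c in ('scene','top'):
    im,d=imaging.capture(c); save(c+'20.png',im)
    P=deproj(c,d);ok=d>0
    for n,(x,y) in dict(j3=(.5865,-.192),j2=(.577,-.251),j1=(.568,-.310)).items():
        m=ok&(np.hypot(P[...,0]-x,P[...,1]-y)<0.034)&(abs(P[...,2]-.064)<.005)
        if m.sum()>20: print(c,n,m.sum(),P[m].mean(0).round(4))
    for n in ['pot_a','tall_bottle','dish','jar_a']:
        print(c,n,[(round(r['p'],2),np.round(toworld(c,r['location']),4).tolist()) for r in imaging.landmark_of(n,c)])
s=status.get_state();print(s['t'],s['tool_pos'],s['force'],s['width'])
E
```

```text
scene j3 591 [ 0.5876 -0.1916  0.0637]
scene j2 627 [ 0.5783 -0.2508  0.0637]
scene j1 654 [ 0.5703 -0.3095  0.0634]
scene pot_a [(0.91, [0.444, -0.2823, -0.0033]), (0.84, [0.6857, -0.265, -0.0037]), (0.59, [0.6805, 0.2072, 0.0009])]
scene tall_bottle [(0.86, [0.7093, 0.3084, -0.0023])]
scene dish [(0.6, [0.6992, 0.3763, -0.0001])]
scene jar_a [(0.81, [0.6303, 0.0939, -0.0002]), (0.8, [0.5834, -0.1888, -0.0011]), (0.75, [0.5795, -0.2502, -0.0021]), (0.63, [0.5354, 0.0778, -0.0036]), (0.36, [0.4715, 0.2162, 0.0009])]
top j3 316 [ 0.5836 -0.1918  0.0651]
top j2 319 [ 0.5751 -0.2505  0.0651]
top j1 321 [ 0.5666 -0.3102  0.065 ]
top pot_a [(0.83, [0.6861, -0.2672, -0.0005]), (0.73, [0.4468, -0.2818, -0.0014]), (0.58, [0.6816, 0.2058, 0.0006])]
top tall_bottle [(0.68, [0.7101, 0.3006, 0.0027]), (0.67, [0.678, 0.2084, -0.0001])]
top dish [(0.84, [0.6986, 0.3726, -0.0004])]
top jar_a [(0.98, [0.6334, 0.0921, 0.0015]), (0.81, [0.5879, -0.1946, 0.0062]), (0.74, [0.4454, -0.0309, 0.0013]), (0.69, [0.5422, 0.0747, 0.0037]), (0.6, [0.5839, -0.2507, 0.0012])]
22.4167 [0.51989316 0.40357249 0.11772921] [-5.58868998 -2.81313409 12.08439257] 0.22914580193351863
```

View pics/scene20.png

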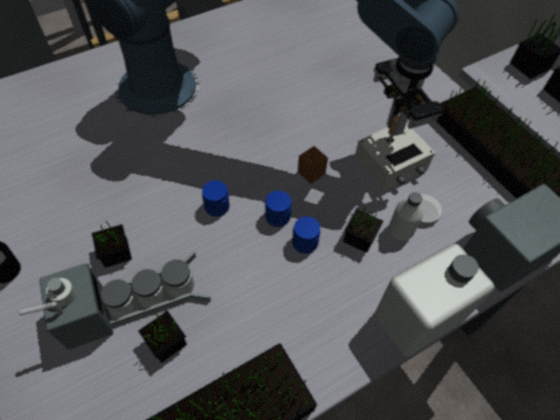

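View pics/top20.png

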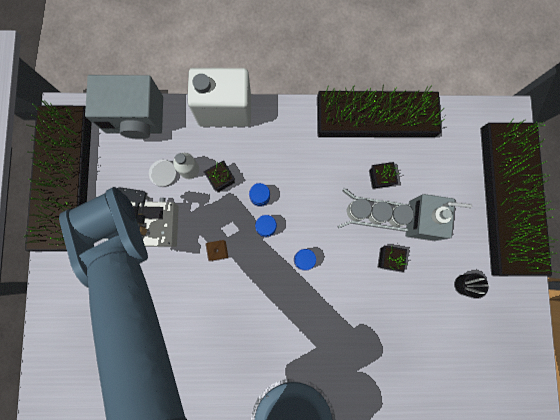

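View pics/w20.png

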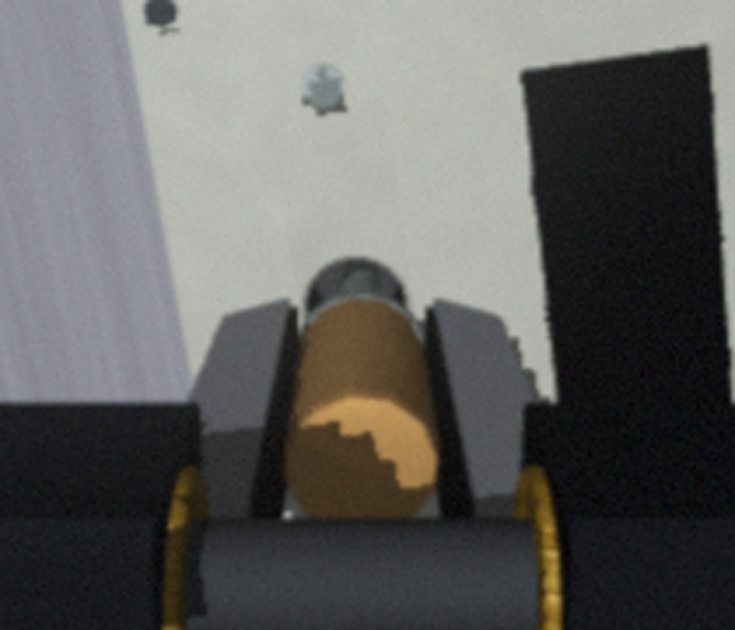

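Both wide views show the three jars in a row against the doser, the blue jars, pots, bottle and dish unmoved, and the stylus in the hole. One last check is the first jar's distance to the stop face.

```bash
python3 - <<'E'
from h import *
im,d=imaging.capture('scene'); P=deproj('scene',d); ok=d>0
th=np.radians(8.65); D=P[...,:2]-np.array([.5703,-.3095])
ly=D@[np.sin(th),np.cos(th)]; lx=D@[np.cos(th),-np.sin(th)]
m=ok&(P[...,2]>.075)&(P[...,2]<.108)&(abs(lx)<.05)&(ly<0)&(ly>-.06)
print(m.sum(),np.percentile(ly[m],[5,25,50,75,95]).round(4))
s=status.get_state();print(s['t'],s['tool_pos'],s['force'],s['width'])
E
```

```text
192 [-0.0304 -0.03   -0.0295 -0.0291 -0.0288]
22.4667 [0.51989591 0.40359362 0.117762  ] [-4.69889206 -1.98532148 12.6358286 ] 0.2276184623538475
```

The face is 29.5 mm from the first jar's centre, so the jar touches the stop. Handing in.

```bash
python3 -c "
from bench import robot
print(robot.close_job())"
```

```text
the job is handed in; nothing more can be done
None
```

The job is handed in at about 22.5 s of the 67 s allowed. The jar row is complete, and the stylus is still gripped and holding the reset button down.

**Jars:** I gripped each loose jar lightly across its sides and slid it along the bench between the rails. I then pushed the row until it stalled at about 10 N. In the last pictures the jar centres are about 60 mm apart, and the first is 29.5 mm from the stop face, so the jars touch and the row is against the stop.

**Button:** I lifted the stylus out of its stand and put it through the hole without contact. Pressing met 2 to 4 N of spring, then a hard stall at 12–13 N, about where full travel was expected. The button's travel was not read directly; "fully down" rests on that stall and the height. There is a steady sideways load of about 5 N on the stylus.

**Everything else:** The pots, bottle, dish and blue jars show no movement beyond the detection error of about 4 mm.

**Failed or disagreed:**
- One command was refused because it had 11 rows, so it moved nothing.
- One approach to the second jar ended about 9 mm off, and I corrected it before gripping.
- The two fixed cameras disagreed by about 3 mm in x, so I used the wrist camera for the final alignment.

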